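Fit the drive spindle of a sample mixer

TASK

Take the steel spindle with the orange head out of the white rack, thread it straight down through both guide plates of the mixer stand, and with light pressure turn it until its cross-shaped foot drops into the hidden drive coupling; leave it fully home and let go. Never force it, and leave the tubes, the beaker and the jars where they stand.

Things in the scene. Friction and masses are not known exactly. Their poses are not given: they have to be found in the camera images.
- spindle: Loose steel shaft, 155 mm long, about 0.18 kg, standing upright, foot down, in one hole of the white rack. Origin: centre of the foot's underside; z up the shaft. From the bottom: foot shaped like a plus (two crossed blades along x and y, 17.5 mm across, 5.5 mm thick, 12 mm tall); round shaft 18 mm in diameter to 105 mm; black collar 32 mm in diameter to 111 mm; square orange head to 155 mm.
- head (a point): Grip point on the spindle's axis, 137 mm above its origin, in the orange head: 24 x 24 mm, 44 mm tall, flats facing the spindle's x and y axes. Grip it from above on a pair of parallel flats.
- stand: Mixer stand, fixed. Origin: centre of the underside of its 130 x 110 mm grey base, z up. On it a blue housing 64 mm square, 56 mm high, and two white guide plates, 90 x 90 x 10 mm, on corner posts, undersides at 66 and 125 mm, each with a round hole 20.5 mm in diameter on the vertical axis through the origin. Sharp-edged: no lead-in. More than 40 N spoils it; 5 N is enough to feel with.
- hub_face (a point): Centre of the top face of the drive hub, inside the housing under the guides, 45 mm above the stand's underside. In the face is a plus-shaped slot 12 mm deep, its arms 8 mm wide and longer than the foot. The hub has stopped at an angle nothing outside shows (this point's axes are the stand's); any quarter turn fits, within 0.13 rad if centred. Its gearbox holds it still up to 0.08 Nm.
- seat (a point): Point on the stand's axis on the floor of the drive slot, 33 mm above the stand's underside: the spindle's origin is there when fully home (collar 3 mm above the upper plate). A foot not lined up with the slot stands on the hub's face, 12 mm higher (collar 15 mm above the plate); once lined up it slides down freely. Axes are the stand's.
- upper_mouth (a point): Centre of the upper guide hole, on the plate's top face, 135 mm above the stand's underside.
- lower_mouth (a point): Centre of the lower guide hole, on that plate's top face, 76 mm above the stand's underside.
- rack: White plastic rack, fixed, 150 x 56 x 60 mm tall, with three round holes 21.5 mm in diameter in a row along its x axis, 46 mm apart, 50 mm deep. Origin: centre of its underside.
- tube_a: Sample tube with a white cap, 18 mm in diameter, 82 mm tall, loose in another hole of the rack (its top 92 mm above the table). Origin: underside. Leave it.
- tube_b: The same with a blue cap. Leave it.
- beaker: Empty clear plastic beaker, 72 mm in diameter at the rim, 95 mm tall, loose on the table. Origin: underside. Leave it.
- jar: White jar with a blue cap, 56 mm in diameter, 70 mm tall, loose. Leave it.
- pot: Small white jar with a red cap, 44 mm in diameter, 60 mm tall, loose. Leave it.

How it is judged:
On the way, in this order (a step that is already met when the one before it is completed fails the run):
1. the spindle is lifted clear of the rack (height (world z) of spindle above 0.07 m), for 0.1 s.
2. its foot has passed down through the upper guide (z of spindle in the frame of seat between 0.03 and 0.085 m and horizontal distance between spindle and seat below 0.006 m).
3. its foot has passed down through the lower guide too (z of spindle in the frame of seat between 0.006 and 0.03 m and horizontal distance between spindle and seat below 0.006 m).
At the end, for the whole second after the job is handed in: The spindle stands upright (within 0.06 rad) through both guides with its foot home in the drive slot: its origin within 4 mm in height and 3 mm sideways of the seat, at rest, released (z of spindle in the frame of seat between -0.004 and 0.004 m and horizontal distance between spindle and seat below 0.003 m and angle between spindle's own z axis and vertical below 0.06 rad and linear speed of spindle below 0.02 m/s and contact force between spindle and the fingers below 0.1 N); the robot touches nothing.
It fails at once if the spindle is forced: more than 40 N between it and the stand or its drive (contact force between spindle and stand above 40 N).
It fails at once if a sample tube is shifted more than 20 mm (distance of any of tube_a, tube_b from where it was at the start of the episode above 0.02 m).
It fails at once if the beaker or a jar is shifted more than 30 mm (distance of any of beaker, jar, pot from where it was at the start of the episode above 0.03 m).
It also fails if it takes over 67 s, if anything falls off the work surface, if the arm or the gripper's body presses on something with over 40 N, if the wrist force passes 120 N, or if a joint passes its speed limit or range.

ROBOT

A 6-joint arm with a two-finger parallel gripper is mounted at the origin on the work surface. World frame = base frame: x ahead of the robot, y to its left, z up, the work surface at z = 0. Lengths are in m, angles in rad, forces in N, time in s.
With the tool pointing down it reaches from about 0.375 to 0.75 m from the base axis. Payload 9 kg.
Tool frame: the origin (TCP) lies midway between the tips of the shut fingers; the grasp point (between the pads) lies 19 mm behind it (env.grip_point_offset is the z of the grasp point in the tool frame, in m); z points along the fingers, y is the line along which they close (so a half turn about z gives the same grasp; the last joint's range is limited). The gripper opens to 85 mm and grips with 20 to 120 N. Pads are 22 mm wide; open, the fingers measure 114 mm over their backs; the gripper's body (76 mm by 85 mm) begins 54 mm behind the grasp point. The pads swing forward as they close: fully open they stand 13 mm farther back than shut.
Start: joints at [-1.533, 0.104, 0.097, 1.564, 0, 1.353], TCP at [0.152, -0.581, 0.202] pointing down, gripper open.
Joint ranges: [-2.99, 2.99], [-0.84, 1.86], [-1.1, 1.16], [-1.84, 2.11], [-1.51, 1.56], [-3.14, 3.14]. Speed limits (rad/s): [2.22, 2.22, 2.57, 3.14, 3.14, 3.14].

INTERFACE

Orientations are given as a rotation vector (axis times angle).
In Python, from station import env gives the robot as it stands. The module is installed in compiled form; this text tells all that it offers.
- The arm moves only by the tool creep_tool, called by a JSON object that holds its "fn" and its "kwargs", one argument or row to a line. Schema: {"type":"object","properties":{"moves":{"type":"array","items":{"type":"object","properties":{"pos":{"type":"array","items":{"type":"number"},"minItems":3,"maxItems":3},"turn_vec":{"type":"array","items":{"type":"number"},"minItems":3,"maxItems":3},"jaw":{"type":"number"}},"additionalProperties":false,"required":["jaw"]},"minItems":1,"maxItems":10},"grip_n":{"type":"number"},"only":{"type":"string"},"quiet":{"type":"boolean"},"lines":{"type":"string"}},"required":["moves"],"additionalProperties":false}. moves is a list of rows, 1 to 10 of them, each an object with the fields pos (a list: dx, dy, dz in parts of the range, where 1.0 means 0.75 m), turn_vec (a list: a rotation vector rx, ry, rz in parts of the range, where 1.0 means 2 pi rad), jaw (the opening from 0.0 (shut) to 1.0 (fully open)); a field left out counts as zero (the opening has to be given); each row is the pose to reach, as a shift and turn from the pose commanded when the call began, along the tool's axes at that moment; what a row does not reach only later rows make up. A row lasts 1/10 s, in which the tool goes at most 0.05 m and 0.15 rad, less where a joint would pass 70% of its speed; a pose out of reach is approached as far as the arm can. The fingers move at their own pace and stop on an object; grip_n is the grip in N (left out, the last holds). Time passes only in rows, so rows that do not move let the fingers close. The tool returns the time, the measured TCP pose, the force, the opening and the grip force at its end. only (a regular expression) keeps the lines of the reply that match it, lines (a string "A,B") keeps lines A to B, and quiet returns only ok. No shift or turn number may pass 1 either way. Input that does not fit is refused with a message, and nothing moves.
- env.read_state(): the state, without advancing time (a new reading comes with each control period).
- env.get_image(name): name is "scene" or "top"; returns (picture, depth): 400x640x3 uint8, blue, green, red; 400x640 float32, m along the optical axis (not along the pixel's ray), 0 where there is no reading.
- env.get_calibration(name): a dict with "intrinsics" (3x3 intrinsics, pixels), "k1" (the pictures are not rectified: a ray, as slopes to the right and down, at radius r is drawn at 1 + k1 r^2 times it, then the intrinsics apply), "rvec" (rotation vector, rad) and "tvec" (3), from world to camera coordinates, as OpenCV has them. Camera axes: x right, y down, z forward; pixel columns grow to the right and rows downward; lengths in m; the calibration is good to about 2 mm. A picture is of the moment at which its call begins. get_calibration takes no time and is no camera call.
- env.hand_in(): hands the job in; it is judged then, once.
The state is a dict: "t": time; "joint_pos": joint angles; "joint_velocities": joint speeds; "tau": joint torques, N m; "eef_pos": TCP position; "eef_rot": TCP orientation; "contact_force": force on the tool from outside, world axes, zero at the start; "wrist_torque": the same for the moment, N m; "finger_gap": opening from 0.0 (shut) to 1.0 (fully open); "grasp_force": force on a finger pad.
Only numpy, scipy, OpenCV 4.12 (cv2) and the standard library are available. Lean on these libraries where they do the work, as an engineer would, in place of code of your own. Each camera call takes 0.05 s, during which the arm holds its last target. There are 200 camera calls.

## Working session

There is one attempt and no reset: what is moved stays moved. The work goes in short steps, Python scripts to look and compute and a tool call to move; the robot and the scene stay as the last step left them, time stands still between calls to the robot, and variables do not carry over. Pictures are saved under pics/ and viewed, at most 10 in all, crops included, and the job is handed in when it is done.

```bash
mkdir -p pics; cat > h.py <<'E'
import numpy as np, cv2
from station import env
def grab(n,save=None):
    im,d=env.get_image(n)
    if save: cv2.imwrite('pics/'+save,im)
    return im,d
def world(n,u,v,z):
    "pixel(s)+depth -> world"
    c=env.get_calibration(n);K=np.array(c['intrinsics']);k=c['k1']
    D=np.array([k,0,0,0,0.])
    p=cv2.undistortPoints(np.stack([u,v],-1).reshape(-1,1,2).astype(float),K,D).reshape(-1,2)
    z=np.asarray(z,float).reshape(-1,1)
    X=np.hstack([p*z,z]);R=cv2.Rodrigues(np.array(c['rvec'],float))[0]
    return (X-np.array(c['tvec']).reshape(1,3))@R
def ray(n,u,v,h):
    "intersect pixel rays with plane z=h"
    a=world(n,u,v,np.zeros(np.size(u)));b=world(n,u,v,np.ones(np.size(u)))
    t=(h-a[:,2])/(b[:,2]-a[:,2]);return a+(b-a)*t[:,None]
E
python3 - <<'E'
from h import *
for n in('scene','top'):
    im,d=grab(n,n+'0.png');np.savez(n+'0.npz',im=im,d=d)
    c=env.get_calibration(n);print(n,c, world(n,np.array([320]),np.array([200]),[0.]))
s=env.read_state();print(s)
E
```

```text
scene {'intrinsics': array([[371.95775202,   0.        , 315.0564233 ],
       [  0.        , 371.95775202, 198.51025194],
       [  0.        ,   0.        ,   1.        ]]), 'k1': -0.023934654032114352, 'rvec': array([ 1.78236784,  1.8878949 , -0.64140499]), 'tvec': array([ 0.03242984, -0.37253557,  1.0926458 ])} [[0.97116048 0.00856759 0.62488656]]
top {'intrinsics': array([[456.09131407,   0.        , 313.23928388],
       [  0.        , 456.09131407, 200.9859776 ],
       [  0.        ,   0.        ,   1.        ]]), 'k1': -0.0710445290983195, 'rvec': array([ 2.15983412, -2.20551194,  0.13571523]), 'tvec': array([-0.003391  ,  0.58781297,  0.99684584])} [[0.4868301  0.01155381 1.04980959]]
{'t': 0.1, 'joint_pos': array([-1.53269377e+00,  1.04636454e-01,  9.65248169e-02,  1.56389614e+00,
        5.84974588e-06,  1.35308343e+00]), 'joint_velocities': array([-9.64632041e-05, -3.51919571e-04,  2.95654754e-03, -1.06405656e-03,
       -8.24258884e-04,  7.30085940e-04]), 'tau': array([ 5.33308194e-03, -5.58211470e+01,  5.04713738e+01,  1.33646216e-02,
       -2.51817091e-04, -2.00776995e-06]), 'eef_pos': array([ 0.15181105, -0.58012552,  0.20088971]), 'eef_rot': array([-3.11473264e+00, -4.00585339e-01, -1.79747530e-04]), 'contact_force': array([ 0.5416249 , -0.53143355, -0.2170364 ]), 'wrist_torque': array([0.00475497, 0.01201127, 0.02268309]), 'grasp_force': 0.0, 'finger_gap': 1.0001403795990125}
```

View pics/scene0.png

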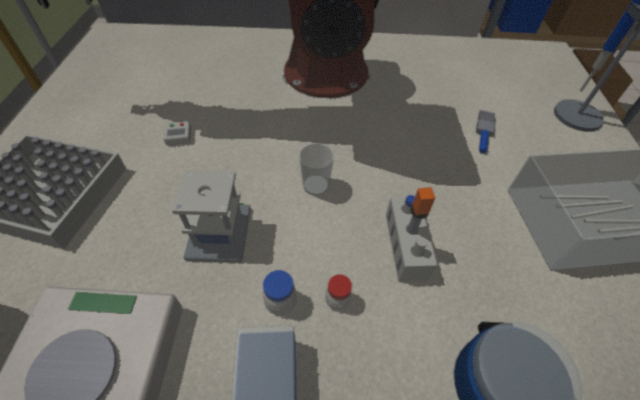

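View pics/top0.png

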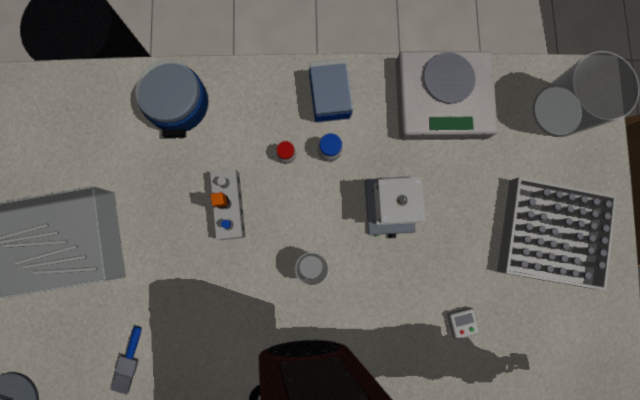

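The scene view shows the orange head at (424,203), the stand's upper hole at (205,190), tubes at (420,245)/(411,202). The top view shows the head at (218,200), the guide hole at (402,200), the rack holes along (222..226, 182..225), the beaker at (311,267), and the jars at (330,147)/(285,151).

```bash
cat > m.py <<'E'
from h import *
P={}
for n in('scene','top'):
    f=np.load(n+'0.npz');im,d=f['im'],f['d']
    v,u=np.mgrid[:400,:640];W=world(n,u.ravel(),v.ravel(),d.ravel()).reshape(400,640,3);P[n]=W
    hsv=cv2.cvtColor(im,cv2.COLOR_BGR2HSV).astype(int)
    ok=(d>0)
    m=ok&(abs(hsv[...,0]-10)<8)&(hsv[...,1]>180)&(hsv[...,2]>90)&(W[...,2]>.08)
    p=W[m];print(n,'head',m.sum(),np.median(p,0),p.min(0),p.max(0))
    t=p[p[:,2]>np.percentile(p[:,2],95)-.006]
    print(' top',len(t),t.mean(0),cv2.minAreaRect((t[:,:2]*1000).astype(np.float32)))
    # upper plate
    box=(u>165)&(u<260)&(v>160)&(v<215) if n=='scene' else (u>355)&(u<435)&(v>165)&(v<240)
    m=ok&box&(abs(W[...,2]-.135)<.007)
    p=W[m];print(' plate',len(p),p.mean(0),cv2.minAreaRect((p[:,:2]*1000).astype(np.float32)))
    # rack top
    box=(u>375)&(u<450)&(v>190)&(v<290) if n=='scene' else (u>195)&(u<255)&(v>160)&(v<250)
    m=ok&box&(abs(W[...,2]-.06)<.006)
    p=W[m];print(' rack',len(p),p.mean(0),cv2.minAreaRect((p[:,:2]*1000).astype(np.float32)))
    # table and obstacle spots
    print(' table',np.median(W[ok&(abs(W[...,2])<.02)][:,2]))
    for nm,q in ({'beaker':(311,267),'jar':(330,147),'pot':(285,151),'wtube':(222,182),'btube':(225,225)} if n=='top' else {'jar':(278,285),'pot':(340,287)}).items():
        print(' ',nm,W[q[1],q[0]])
    a=im[165:240,355:435] if n=='top' else im[165:265,170:260]
    b=im[165:250,195:255] if n=='top' else im[180:285,380:460]
    A=cv2.resize(a,(400,400*a.shape[0]//a.shape[1]),interpolation=2);B=cv2.resize(b,(400,400*b.shape[0]//b.shape[1]),interpolation=2)
    H=max(A.shape[0],B.shape[0]);c=np.zeros((H,800,3),np.uint8);c[:A.shape[0],:400]=A;c[:B.shape[0],400:]=B
    cv2.imwrite(f'pics/{n}_crop.png',c)
E
python3 m.py
```

```text
scene head 140 [0.58660393 0.17240057 0.16515183] [0.57521417 0.16212216 0.13099646] [0.59595752 0.18452241 0.16793997]
 top 135 [0.58604283 0.17289963 0.16520493] ((585.7732543945312, 173.23138427734375), (19.904644012451172, 21.93288230895996), 3.7997097969055176)
 plate 2306 [ 0.58100573 -0.19224937  0.13499212] ((576.3397216796875, -193.17996215820312), (93.33917236328125, 91.38789367675781), 1.8857370615005493)
 rack 1590 [0.59986398 0.17028407 0.0599282 ] ((583.5869140625, 174.02589416503906), (152.44285583496094, 57.14127731323242), 5.414884567260742)
 table 0.0005311706145086787
  jar [ 0.71228155 -0.05610827  0.06891717]
  pot [0.70671826 0.04408726 0.06234553]
top head 147 [0.58209946 0.17548533 0.16374821] [0.57049385 0.16318491 0.14821495] [0.5937941  0.18780713 0.1676965 ]
 top 135 [0.58269816 0.17569164 0.16379269] ((582.904541015625, 175.7117919921875), (22.197755813598633, 23.082279205322266), 8.499907493591309)
 plate 1820 [ 0.57615361 -0.19168411  0.13404916] ((576.6836547851562, -192.0950927734375), (88.77033233642578, 89.37196350097656), 2.1114606857299805)
 rack 1356 [0.58099494 0.17370665 0.058852  ] ((583.5340576171875, 176.1260528564453), (148.92617797851562, 56.84184646606445), 5.311834335327148)
 table -0.0007301802086411291
  beaker [ 0.43917796 -0.00796939  0.00157028]
  jar [ 0.70152654 -0.05390569  0.07040309]
  pot [0.69676652 0.04498677 0.05878656]
  wtube [0.62566421 0.17826055 0.09132798]
  btube [0.53454775 0.17230342 0.09068876]
```

View pics/top_crop.png

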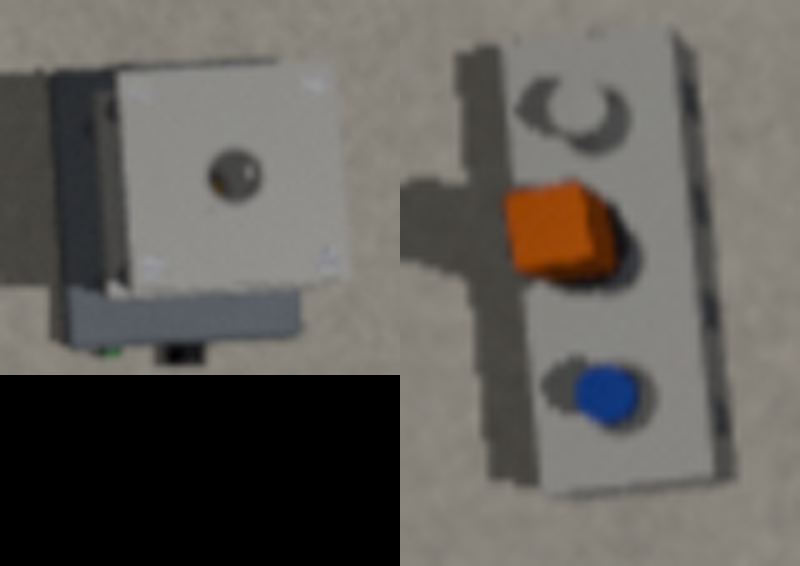

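View pics/scene_crop.png

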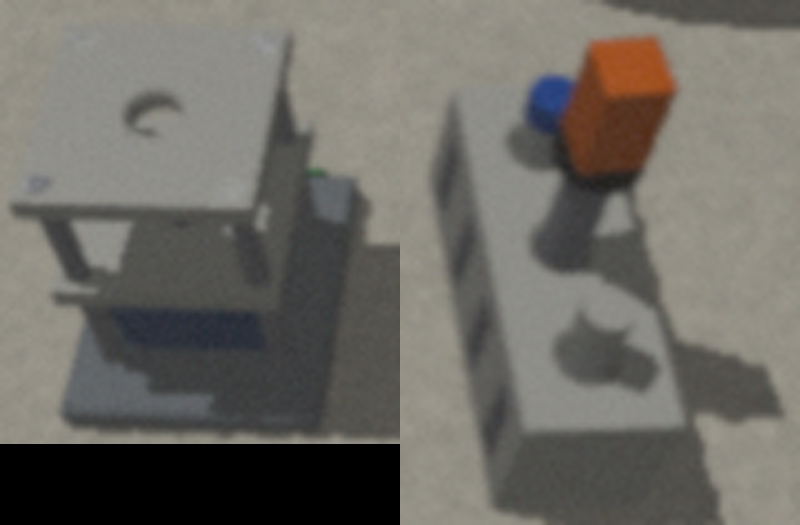

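Both views agree: the upright orange head is at about (0.584, 0.1745) with its top at 0.165. The plate hole shows at top crop (236,175) and scene crop (154,113). Next I work out the hole position and the first move.

```bash
cat >> h.py <<'E'
from scipy.spatial.transform import Rotation as Ro
def goal(pos,yaw):
    s=env.read_state();R=Ro.from_rotvec(s['eef_rot']);T=Ro.from_euler('z',yaw)*Ro.from_euler('x',np.pi)
    return np.round(np.r_[R.inv().apply(np.array(pos)-s['eef_pos']),(R.inv()*T).as_rotvec()],4).tolist()
E
python3 - <<'E'
from h import *
for n,(x0,x1,y0,y1) in {'top':(392,412,190,210),'scene':(194,216,183,198)}.items():
    im=np.load(n+'0.npz')['im'];g=cv2.cvtColor(im,cv2.COLOR_BGR2GRAY)[y0:y1,x0:x1].astype(float)
    w=np.clip(np.percentile(g,85)-g-12,0,60)
    c=cv2.moments((w>12).astype(np.uint8),True);u,v=x0+c['m10']/c['m00'],y0+c['m01']/c['m00']
    print(n,u,v,c['m00'],ray(n,np.array([u]),np.array([v]),.135))
print(goal([.5842,.1745,.25],np.pi/2+.1))
E
```

```text
top 401.5 199.90196078431373 102.0 [[ 0.57583858 -0.19226324  0.135     ]]
scene 203.015625 189.265625 64.0 [[ 0.57562314 -0.19608567  0.135     ]]
[0.6093, -0.6207, -0.0482, -0.0008, -0.0011, -1.415]
```

Careful with the scale: shifts go in shares of 0.75 m and turns go in shares of 2 pi rad. That gives: -0.62 m / 0.75 = -0.8267, 0.61 m / 0.75 = 0.8133, -1.415 rad / 6.2832 = -0.2252.

{"fn": "creep_tool", "kwargs": {
  "moves": [
    {"pos": [0.8133, -0.8267, -0.064], "turn_vec": [0, 0, -0.2252], "jaw": 1},
    {"pos": [0.8133, -0.8267, -0.064], "turn_vec": [0, 0, -0.2252], "jaw": 1},
    {"pos": [0.8133, -0.8267, -0.064], "turn_vec": [0, 0, -0.2252], "jaw": 1},
    {"pos": [0.8133, -0.8267, -0.064], "turn_vec": [0, 0, -0.2252], "jaw": 1},
    {"pos": [0.8133, -0.8267, -0.064], "turn_vec": [0, 0, -0.2252], "jaw": 1},
    {"pos": [0.8133, -0.8267, -0.064], "turn_vec": [0, 0, -0.2252], "jaw": 1},
    {"pos": [0.8133, -0.8267, -0.064], "turn_vec": [0, 0, -0.2252], "jaw": 1},
    {"pos": [0.8133, -0.8267, -0.064], "turn_vec": [0, 0, -0.2252], "jaw": 1},
    {"pos": [0.8133, -0.8267, -0.064], "turn_vec": [0, 0, -0.2252], "jaw": 1},
    {"pos": [0.8133, -0.8267, -0.064], "turn_vec": [0, 0, -0.2252], "jaw": 1}
  ],
  "grip_n": 25
}}

```text
t: 1.1
eef_pos: [0.401, -0.1457, 0.2292]
eef_rot: [2.101, 2.335, -0.0]
contact_force: [0.8, -1.9, -0.5]
finger_gap: 1.001
grasp_force: 0.0
```

```bash
python3 -c "
from h import *
print(goal([.5842,.1745,.25],np.pi/2+.1))"
```

```text
[0.2991, 0.2158, -0.0209, 0.0002, 0.0003, 0.0053]
```

In the tool's units: 0.299 m / 0.75 = 0.3987, 0.215 m / 0.75 = 0.2867.

{"fn": "creep_tool", "kwargs": {
  "moves": [
    {"pos": [0.3987, 0.2867, -0.028], "jaw": 1},
    {"pos": [0.3987, 0.2867, -0.028], "jaw": 1},
    {"pos": [0.3987, 0.2867, -0.028], "jaw": 1},
    {"pos": [0.3987, 0.2867, -0.028], "jaw": 1},
    {"pos": [0.3987, 0.2867, -0.028], "jaw": 1},
    {"pos": [0.3987, 0.2867, -0.028], "jaw": 1},
    {"pos": [0.3987, 0.2867, -0.028], "jaw": 1},
    {"pos": [0.3987, 0.2867, -0.028], "jaw": 1},
    {"pos": [0.3987, 0.2867, -0.028], "jaw": 1},
    {"pos": [0.3987, 0.2867, -0.028], "jaw": 1}
  ]
}}

```text
t: 2.1
eef_pos: [0.5843, 0.1714, 0.2495]
eef_rot: [-2.106, -2.33, 0.002]
contact_force: [-0.2, -1.4, -0.2]
finger_gap: 0.997
grasp_force: 0.0
```

```bash
python3 -c "
from h import *
print(goal([.5842,.1745,.127],np.pi/2+.1))"
```

```text
[0.0031, 0.0004, 0.1224, -0.0013, 0.0003, 0.0008]
```

In the tool's units: 0.122 m / 0.75 = 0.1627, 0.11 m / 0.75 = 0.1467.

{"fn": "creep_tool", "kwargs": {
  "moves": [
    {"pos": [0.0027, 0, 0.0533], "jaw": 1},
    {"pos": [0.0027, 0, 0.1067], "jaw": 1},
    {"pos": [0.0027, 0, 0.1467], "jaw": 1},
    {"pos": [0.0027, 0, 0.1627], "jaw": 1},
    {"pos": [0.0027, 0, 0.1627], "jaw": 1},
    {"pos": [0.0027, 0, 0.1627], "jaw": 1}
  ]
}}

```text
t: 2.7
eef_pos: [0.5851, 0.1728, 0.13]
eef_rot: [2.108, 2.328, 0.002]
contact_force: [0.7, 0.3, 0.5]
finger_gap: 0.999
grasp_force: 0.0
```

```bash
python3 -c "
from h import *
print(goal([.5842,.1745,.127],np.pi/2+.1))"
```

```text
[0.0018, -0.0007, 0.003, 0.002, 0.0002, -0.0008]
```

In the tool's units: 0.002 m / 0.75 = 0.0027, 0.0015 m / 0.75 = 0.002.

{"fn": "creep_tool", "kwargs": {
  "moves": [
    {"pos": [0.002, 0, 0.0027], "jaw": 1},
    {"pos": [0.002, 0, 0.0027], "jaw": 0},
    {"pos": [0.002, 0, 0.0027], "jaw": 0},
    {"pos": [0.002, 0, 0.0027], "jaw": 0},
    {"pos": [0.002, 0, 0.0027], "jaw": 0},
    {"pos": [0.002, 0, 0.0027], "jaw": 0},
    {"pos": [0.002, 0, 0.0027], "jaw": 0},
    {"pos": [0.002, 0, 0.0027], "jaw": 0},
    {"pos": [0.002, 0, 0.0027], "jaw": 0}
  ],
  "grip_n": 50
}}

```text
t: 3.6
eef_pos: [0.5845, 0.1748, 0.1265]
eef_rot: [2.107, 2.329, 0.001]
contact_force: [-0.3, 0.1, 4.9]
finger_gap: 0.262
grasp_force: 49.4
```

```bash
python3 -c "
from h import *
s=env.read_state();print(s['finger_gap'],s['eef_pos'],s['wrist_torque'])"
```

```text
0.2617356108220397 [0.58448118 0.17484555 0.12651562] [ 0.02516186  0.14034716 -0.01935581]
```

In the tool's units: -0.195 m / 0.75 = -0.26, -0.17 m / 0.75 = -0.2267.

{"fn": "creep_tool", "kwargs": {
  "moves": [
    {"pos": [0, 0, -0.0267], "jaw": 0},
    {"pos": [0, 0, -0.0667], "jaw": 0},
    {"pos": [0, 0, -0.12], "jaw": 0},
    {"pos": [0, 0, -0.1733], "jaw": 0},
    {"pos": [0, 0, -0.2267], "jaw": 0},
    {"pos": [0, 0, -0.26], "jaw": 0},
    {"pos": [0, 0, -0.26], "jaw": 0},
    {"pos": [0, 0, -0.26], "jaw": 0}
  ]
}}

```text
t: 4.4
eef_pos: [0.5844, 0.1749, 0.32]
eef_rot: [-2.107, -2.329, 0.001]
contact_force: [0.7, 0.1, -1.7]
finger_gap: 0.262
grasp_force: 49.4
```

```bash
python3 -c "
from h import *
print(goal([.576,-.1925,.325],np.pi/2+.1))"
```

```text
[-0.3647, -0.045, -0.0049, -0.0008, 0.0, -0.0]
```

In the tool's units: -0.365 m / 0.75 = -0.4867, -0.33 m / 0.75 = -0.44.

{"fn": "creep_tool", "kwargs": {
  "moves": [
    {"pos": [-0.0533, -0.0067, -0.004], "jaw": 0},
    {"pos": [-0.12, -0.0147, -0.004], "jaw": 0},
    {"pos": [-0.1867, -0.0227, -0.004], "jaw": 0},
    {"pos": [-0.2533, -0.0307, -0.004], "jaw": 0},
    {"pos": [-0.32, -0.04, -0.004], "jaw": 0},
    {"pos": [-0.3867, -0.048, -0.004], "jaw": 0},
    {"pos": [-0.44, -0.0547, -0.004], "jaw": 0},
    {"pos": [-0.4867, -0.06, -0.004], "jaw": 0},
    {"pos": [-0.4867, -0.06, -0.004], "jaw": 0},
    {"pos": [-0.4867, -0.06, -0.004], "jaw": 0}
  ]
}}

```text
t: 5.4
eef_pos: [0.5752, -0.193, 0.3216]
eef_rot: [-2.107, -2.325, 0.001]
contact_force: [0.0, 1.1, -1.3]
finger_gap: 0.26
grasp_force: 49.4
```

```bash
python3 - <<'E'
from h import *
C=[]
for n,(x0,y0) in {'scene':(150,60),'top':(360,140)}.items():
    im,d=grab(n);np.savez(n+'1.npz',im=im,d=d)
    C.append(cv2.resize(im[y0:y0+150,x0:x0+100],(400,600),interpolation=2))
cv2.imwrite('pics/held.png',np.hstack(C));s=env.read_state();print(s['eef_pos'],goal([.576,-.1925,.325],np.pi/2+.1),s['joint_pos'])
E
```

```text
[ 0.57567693 -0.19171823  0.32302419] [-0.0008, 0.0002, -0.002, -0.0013, -0.0012, 0.0007] [-5.36840103e-01  2.01339759e-01  4.28158487e-01  1.79943729e+00
  1.96613975e-04  9.33212104e-01]
```

View pics/held.png

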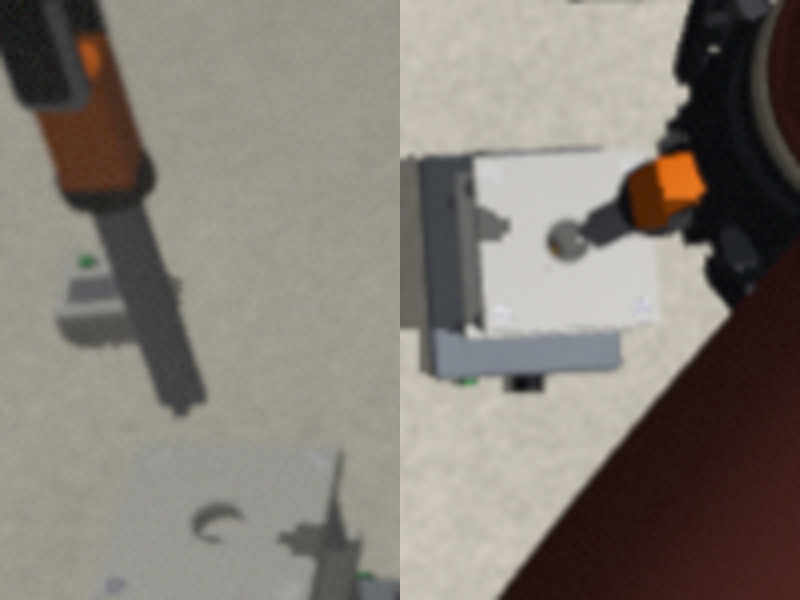

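Left is the scene view: the foot tip is at crop (180,405), i.e. px (195,161), above the hole at (205,190). The top view shows the spindle upright in the grip just short of the hole at (402,200). I lower it close to the plate and compare the shaft with the hole in both views.

In the tool's units: 0.06 m / 0.75 = 0.08, 0.05 m / 0.75 = 0.0667.

{"fn": "creep_tool", "kwargs": {
  "moves": [
    {"pos": [0, 0, 0.04], "jaw": 0},
    {"pos": [0, 0, 0.0667], "jaw": 0},
    {"pos": [0, 0, 0.08], "jaw": 0},
    {"pos": [0, 0, 0.08], "jaw": 0},
    {"pos": [0, 0, 0.08], "jaw": 0}
  ]
}}

```text
t: 6.0
eef_pos: [0.5761, -0.1923, 0.2651]
eef_rot: [2.106, 2.33, 0.0]
contact_force: [-0.7, -0.4, -1.6]
finger_gap: 0.263
grasp_force: 49.4
```

```bash
python3 - <<'E'
from h import *
C=[]
for n,(x0,y0) in {'scene':(150,90),'top':(365,150)}.items():
    im,d=grab(n);np.savez(n+'2.npz',im=im,d=d)
    C.append(cv2.resize(im[y0:y0+120,x0:x0+80],(400,600),interpolation=2))
    v,u=np.mgrid[:400,:640];W=world(n,u.ravel(),v.ravel(),d.ravel()).reshape(400,640,3)
    r=np.hypot(W[...,0]-.576,W[...,1]+.1925)
    for lo,hi in((.165,.18),(.18,.195),(.195,.21),(.21,.235)):
        m=(d>0)&(r<.02)&(W[...,2]>lo)&(W[...,2]<hi);p=W[m]
        if len(p)>8:
            # circle fit, known radius 9 mm
            from scipy.optimize import least_squares
            f=least_squares(lambda c:np.hypot(p[:,0]-c[0],p[:,1]-c[1])-.009,[.576,-.1925],loss='soft_l1',f_scale=.001)
            print(n,lo,len(p),f.x.round(4),f.cost)
cv2.imwrite('pics/near.png',np.hstack(C));s=env.read_state();print(s['eef_pos'],s['contact_force'])
E
```

```text
scene 0.165 73 [ 0.5755 -0.192 ] 9.635972322638521e-06
scene 0.18 78 [ 0.5757 -0.1922] 1.4242088377453398e-05
scene 0.195 85 [ 0.5757 -0.1921] 1.1209084975284354e-05
scene 0.21 151 [ 0.5759 -0.192 ] 2.234511860233297e-05
top 0.165 13 [ 0.5759 -0.1917] 1.780403289691499e-06
top 0.18 14 [ 0.5768 -0.1905] 9.991018015180027e-07
top 0.195 16 [ 0.5765 -0.1907] 1.7016866357562518e-06
top 0.21 12 [ 0.5769 -0.19  ] 1.025430457768435e-06
[ 0.5764169  -0.19281598  0.26559264] [-0.26087434 -0.1829296  -2.00300346]
```

View pics/near.png

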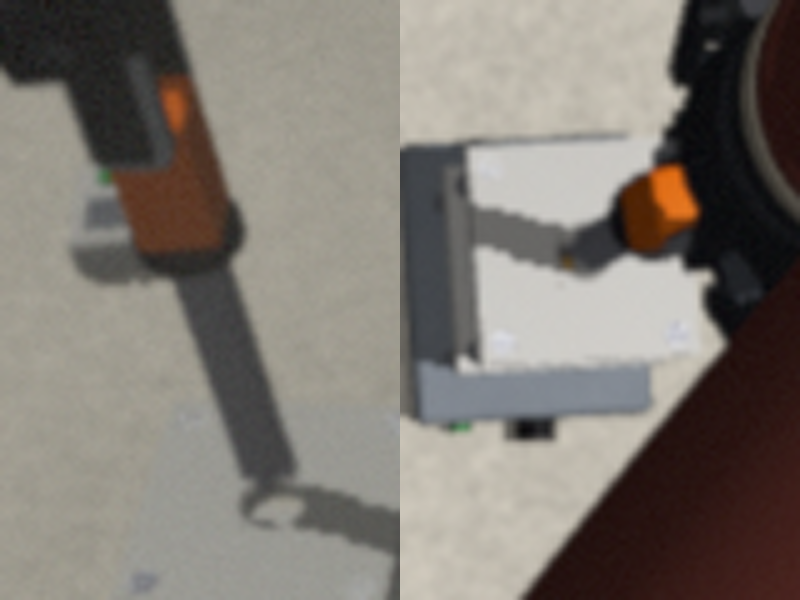

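The foot hangs about 14 mm above the plate. It is within about 1 mm of the hole, which is at near-crop left (275,505), px (205,191). I go down gently.

In the tool's units: 0.016 m / 0.75 = 0.0213, 0.015 m / 0.75 = 0.02.

{"fn": "creep_tool", "kwargs": {
  "moves": [
    {"pos": [0, 0, 0.008], "jaw": 0},
    {"pos": [0, 0, 0.0147], "jaw": 0},
    {"pos": [0, 0, 0.0173], "jaw": 0},
    {"pos": [0, 0, 0.02], "jaw": 0},
    {"pos": [0, 0, 0.0213], "jaw": 0},
    {"pos": [0, 0, 0.0213], "jaw": 0}
  ]
}}

```text
t: 6.7
eef_pos: [0.5759, -0.1928, 0.248]
eef_rot: [-2.108, -2.33, 0.0]
contact_force: [0.6, 0.6, -2.6]
finger_gap: 0.262
grasp_force: 49.4
```

In the tool's units: 0.009 m / 0.75 = 0.012, 0.007 m / 0.75 = 0.0093.

{"fn": "creep_tool", "kwargs": {
  "moves": [
    {"pos": [0, 0, 0.004], "jaw": 0},
    {"pos": [0, 0, 0.0067], "jaw": 0},
    {"pos": [0, 0, 0.0093], "jaw": 0},
    {"pos": [0, 0, 0.012], "jaw": 0},
    {"pos": [0, 0, 0.012], "jaw": 0}
  ]
}}

```text
t: 7.2
eef_pos: [0.5758, -0.1928, 0.2387]
eef_rot: [-2.107, -2.329, 0.0]
contact_force: [0.9, -0.5, -3.1]
finger_gap: 0.262
grasp_force: 49.3
```

In the tool's units: 0.038 m / 0.75 = 0.0507, 0.034 m / 0.75 = 0.0453.

{"fn": "creep_tool", "kwargs": {
  "moves": [
    {"pos": [0, 0, 0.0067], "jaw": 0},
    {"pos": [0, 0, 0.0133], "jaw": 0},
    {"pos": [0, 0, 0.02], "jaw": 0},
    {"pos": [0, 0, 0.0267], "jaw": 0},
    {"pos": [0, 0, 0.0333], "jaw": 0},
    {"pos": [0, 0, 0.04], "jaw": 0},
    {"pos": [0, 0, 0.0453], "jaw": 0},
    {"pos": [0, 0, 0.0507], "jaw": 0},
    {"pos": [0, 0, 0.0507], "jaw": 0}
  ]
}}

```text
t: 8.1
eef_pos: [0.5757, -0.1927, 0.2004]
eef_rot: [-2.107, -2.329, 0.0]
contact_force: [1.3, 0.1, -3.6]
finger_gap: 0.261
grasp_force: 49.3
```

```bash
python3 -c "
from h import *
s=env.read_state();print(s['contact_force'],s['wrist_torque'],goal([.576,-.1925,.2],np.pi/2+.1))"
```

```text
[ 1.29253685  0.09626757 -3.62193239] [-0.09003759 -0.26221136 -0.00890869] [0.0002, 0.0003, 0.0004, -0.0006, -0.0004, -0.0]
```

In the tool's units: 0.011 m / 0.75 = 0.0147, 0.01 m / 0.75 = 0.0133.

{"fn": "creep_tool", "kwargs": {
  "moves": [
    {"pos": [0, 0, 0.0053], "jaw": 0},
    {"pos": [0, 0, 0.008], "jaw": 0},
    {"pos": [0, 0, 0.0107], "jaw": 0},
    {"pos": [0, 0, 0.0133], "jaw": 0},
    {"pos": [0, 0, 0.0147], "jaw": 0},
    {"pos": [0, 0, 0.0147], "jaw": 0}
  ]
}}

```text
t: 8.7
eef_pos: [0.5759, -0.1928, 0.19]
eef_rot: [-2.108, -2.33, 0.0]
contact_force: [0.8, -0.7, -2.2]
finger_gap: 0.261
grasp_force: 49.3
```

In the tool's units: 0.002 m / 0.75 = 0.0027, 0.001 m / 0.75 = 0.0013.

{"fn": "creep_tool", "kwargs": {
  "moves": [
    {"pos": [0, 0, 0.0013], "jaw": 0},
    {"pos": [0, 0, 0.0027], "jaw": 0},
    {"pos": [0, 0, 0.0027], "jaw": 0},
    {"pos": [0, 0, 0.0027], "jaw": 0}
  ]
}}

```text
t: 9.1
eef_pos: [0.5759, -0.1928, 0.1881]
eef_rot: [2.108, 2.33, -0.0]
contact_force: [-0.0, -0.7, -2.6]
finger_gap: 0.259
grasp_force: 49.4
```

In the tool's units: 0.02 m / 0.75 = 0.0267, 0.018 m / 0.75 = 0.024.

{"fn": "creep_tool", "kwargs": {
  "moves": [
    {"pos": [0, 0, 0.004], "jaw": 0},
    {"pos": [0, 0, 0.008], "jaw": 0},
    {"pos": [0, 0, 0.012], "jaw": 0},
    {"pos": [0, 0, 0.016], "jaw": 0},
    {"pos": [0, 0, 0.02], "jaw": 0},
    {"pos": [0, 0, 0.024], "jaw": 0},
    {"pos": [0, 0, 0.0267], "jaw": 0},
    {"pos": [0, 0, 0.0267], "jaw": 0}
  ]
}}

```text
t: 9.9
eef_pos: [0.5758, -0.1928, 0.1677]
eef_rot: [-2.107, -2.329, 0.0]
contact_force: [1.1, -1.2, -2.0]
finger_gap: 0.262
grasp_force: 49.3
```

In the tool's units: 0.0065 m / 0.75 = 0.0087, 0.006 m / 0.75 = 0.008.

{"fn": "creep_tool", "kwargs": {
  "moves": [
    {"pos": [0, 0, 0.0027], "jaw": 0},
    {"pos": [0, 0, 0.0053], "jaw": 0},
    {"pos": [0, 0, 0.0067], "jaw": 0},
    {"pos": [0, 0, 0.008], "jaw": 0},
    {"pos": [0, 0, 0.0087], "jaw": 0},
    {"pos": [0, 0, 0.0087], "jaw": 0}
  ]
}}

```text
t: 10.5
eef_pos: [0.5759, -0.1928, 0.1616]
eef_rot: [2.108, 2.33, -0.0]
contact_force: [0.7, -0.8, -2.0]
finger_gap: 0.26
grasp_force: 49.4
```

In the tool's units: 0.001 m / 0.75 = 0.0013, 0.0005 m / 0.75 = 0.0007.

{"fn": "creep_tool", "kwargs": {
  "moves": [
    {"pos": [0, 0, 0.0007], "jaw": 0},
    {"pos": [0, 0, 0.0013], "jaw": 0},
    {"pos": [0, 0, 0.0013], "jaw": 0}
  ]
}}

```text
t: 10.8
eef_pos: [0.5762, -0.193, 0.1614]
eef_rot: [2.107, 2.329, 0.0]
contact_force: [0.1, -0.6, 4.6]
finger_gap: 0.265
grasp_force: 50.1
```

{"fn": "creep_tool", "kwargs": {
  "moves": [
    {"pos": [0, 0, 0.0007], "jaw": 0},
    {"pos": [0, 0, 0.0013], "jaw": 0},
    {"pos": [0, 0, 0.0013], "jaw": 0}
  ]
}}

```text
t: 11.1
eef_pos: [0.5765, -0.1933, 0.1612]
eef_rot: [2.106, 2.328, 0.0]
contact_force: [-0.9, 0.4, 8.4]
finger_gap: 0.262
grasp_force: 50.7
```

Contact at TCP 0.1615, so the foot stands on the hub's face. I ease to about 6 N and turn in small steps.

In the tool's units: -0.0005 m / 0.75 = -0.0007, 0.15 rad / 6.2832 = 0.0239.

{"fn": "creep_tool", "kwargs": {
  "moves": [
    {"pos": [0, 0, -0.0007], "turn_vec": [0, 0, 0.008], "jaw": 0},
    {"pos": [0, 0, -0.0007], "turn_vec": [0, 0, 0.0159], "jaw": 0},
    {"pos": [0, 0, -0.0007], "turn_vec": [0, 0, 0.0239], "jaw": 0},
    {"pos": [0, 0, -0.0007], "turn_vec": [0, 0, 0.0239], "jaw": 0}
  ]
}}

```text
t: 11.5
eef_pos: [0.5764, -0.1932, 0.1613]
eef_rot: [2.277, 2.162, 0.0]
contact_force: [-0.9, -0.3, 7.0]
finger_gap: 0.264
grasp_force: 50.5
```

```bash
python3 -c "
from h import *
s=env.read_state();print(s['contact_force'],s['wrist_torque'])"
```

```text
[-0.85933123 -0.29858879  7.01721748] [-0.1027259   0.16455018 -0.02107488]
```

In the tool's units: 0.15 rad / 6.2832 = 0.0239.

{"fn": "creep_tool", "kwargs": {
  "moves": [
    {"turn_vec": [0, 0, 0.008], "jaw": 0},
    {"turn_vec": [0, 0, 0.0159], "jaw": 0},
    {"turn_vec": [0, 0, 0.0239], "jaw": 0},
    {"turn_vec": [0, 0, 0.0239], "jaw": 0}
  ]
}}

```text
t: 11.9
eef_pos: [0.5764, -0.1932, 0.1613]
eef_rot: [2.432, 1.985, 0.001]
contact_force: [-0.3, -0.3, 7.0]
finger_gap: 0.26
grasp_force: 50.4
```

```bash
python3 -c "
from h import *
s=env.read_state();print(s['contact_force'],s['wrist_torque'])"
```

```text
[-0.26626507 -0.30384719  6.95876747] [-0.10007289  0.14011408 -0.02477294]
```

In the tool's units: 0.15 rad / 6.2832 = 0.0239.

{"fn": "creep_tool", "kwargs": {
  "moves": [
    {"turn_vec": [0, 0, 0.008], "jaw": 0},
    {"turn_vec": [0, 0, 0.0159], "jaw": 0},
    {"turn_vec": [0, 0, 0.0239], "jaw": 0},
    {"turn_vec": [0, 0, 0.0239], "jaw": 0}
  ]
}}

```text
t: 12.3
eef_pos: [0.5763, -0.1932, 0.1612]
eef_rot: [2.574, 1.798, 0.001]
contact_force: [-1.0, -0.1, 6.1]
finger_gap: 0.262
grasp_force: 50.4
```

```bash
python3 -c "
from h import *
s=env.read_state();print(s['contact_force'],s['wrist_torque'])"
```

```text
[-0.98552225 -0.10219238  6.07134263] [-0.10573061  0.13612702  0.04723496]
```

In the tool's units: 0.15 rad / 6.2832 = 0.0239.

{"fn": "creep_tool", "kwargs": {
  "moves": [
    {"turn_vec": [0, 0, 0.008], "jaw": 0},
    {"turn_vec": [0, 0, 0.0159], "jaw": 0},
    {"turn_vec": [0, 0, 0.0239], "jaw": 0},
    {"turn_vec": [0, 0, 0.0239], "jaw": 0}
  ]
}}

```text
t: 12.7
eef_pos: [0.5762, -0.1932, 0.1611]
eef_rot: [2.702, 1.6, 0.001]
contact_force: [-1.0, 0.0, 5.9]
finger_gap: 0.262
grasp_force: 50.3
```

```bash
python3 -c "
from h import *
s=env.read_state();print(s['contact_force'],s['wrist_torque'])"
```

```text
[-1.00546584  0.00929409  5.89045789] [-0.15392764  0.18963758 -0.01155725]
```

In the tool's units: 0.0002 m / 0.75 = 0.0003, 0.15 rad / 6.2832 = 0.0239.

{"fn": "creep_tool", "kwargs": {
  "moves": [
    {"pos": [0, 0, 0.0003], "turn_vec": [0, 0, 0.008], "jaw": 0},
    {"pos": [0, 0, 0.0003], "turn_vec": [0, 0, 0.0159], "jaw": 0},
    {"pos": [0, 0, 0.0003], "turn_vec": [0, 0, 0.0239], "jaw": 0},
    {"pos": [0, 0, 0.0003], "turn_vec": [0, 0, 0.0239], "jaw": 0}
  ]
}}

```text
t: 13.1
eef_pos: [0.5761, -0.1931, 0.1607]
eef_rot: [2.814, 1.393, 0.0]
contact_force: [-0.7, -0.7, 5.2]
finger_gap: 0.26
grasp_force: 50.2
```

```bash
python3 -c "
from h import *
s=env.read_state();print(s['contact_force'],s['wrist_torque'])"
```

```text
[-0.72946411 -0.65030424  5.24734951] [-0.14995214  0.20212176  0.06358765]
```

In the tool's units: 0.0002 m / 0.75 = 0.0003, 0.15 rad / 6.2832 = 0.0239.

{"fn": "creep_tool", "kwargs": {
  "moves": [
    {"pos": [0, 0, 0.0003], "turn_vec": [0, 0, 0.008], "jaw": 0},
    {"pos": [0, 0, 0.0003], "turn_vec": [0, 0, 0.0159], "jaw": 0},
    {"pos": [0, 0, 0.0003], "turn_vec": [0, 0, 0.0239], "jaw": 0},
    {"pos": [0, 0, 0.0003], "turn_vec": [0, 0, 0.0239], "jaw": 0}
  ]
}}

```text
t: 13.5
eef_pos: [0.5756, -0.1927, 0.1591]
eef_rot: [-2.911, -1.18, 0.001]
contact_force: [0.6, -0.9, -2.2]
finger_gap: 0.266
grasp_force: 49.4
```

```bash
python3 -c "
from h import *
s=env.read_state();print(s['contact_force'],s['wrist_torque'])"
```

```text
[ 0.57611698 -0.87391104 -2.20568717] [-0.13715496 -0.06812424  0.03244547]
```

Force vanished and the tool sank: it found the slot. I lower gently.

In the tool's units: 0.003 m / 0.75 = 0.004, 0.002 m / 0.75 = 0.0027, 0.05 rad / 6.2832 = 0.008.

{"fn": "creep_tool", "kwargs": {
  "moves": [
    {"pos": [0, 0, 0.0013], "turn_vec": [0, 0, 0.0048], "jaw": 0},
    {"pos": [0, 0, 0.0027], "turn_vec": [0, 0, 0.008], "jaw": 0},
    {"pos": [0, 0, 0.004], "turn_vec": [0, 0, 0.008], "jaw": 0},
    {"pos": [0, 0, 0.004], "turn_vec": [0, 0, 0.008], "jaw": 0}
  ]
}}

```text
t: 13.9
eef_pos: [0.5758, -0.1927, 0.1564]
eef_rot: [-2.939, -1.109, 0.0]
contact_force: [-0.5, 0.2, -2.0]
finger_gap: 0.259
grasp_force: 49.4
```

```bash
python3 -c "
from h import *
s=env.read_state();print(s['contact_force'],s['wrist_torque'])"
```

```text
[-0.46401329  0.22276202 -1.95073858] [-1.42483794e-02 -7.04460751e-02  7.29393649e-05]
```

In the tool's units: 0.006 m / 0.75 = 0.008, 0.005 m / 0.75 = 0.0067.

{"fn": "creep_tool", "kwargs": {
  "moves": [
    {"pos": [0, 0, 0.0027], "jaw": 0},
    {"pos": [0, 0, 0.0053], "jaw": 0},
    {"pos": [0, 0, 0.0067], "jaw": 0},
    {"pos": [0, 0, 0.008], "jaw": 0},
    {"pos": [0, 0, 0.008], "jaw": 0}
  ]
}}

```text
t: 14.4
eef_pos: [0.5758, -0.1928, 0.1505]
eef_rot: [-2.94, -1.108, 0.0]
contact_force: [0.5, 0.3, -2.1]
finger_gap: 0.261
grasp_force: 49.4
```

{"fn": "creep_tool", "kwargs": {
  "moves": [
    {"pos": [0, 0, 0.0008], "jaw": 0},
    {"pos": [0, 0, 0.0016], "jaw": 0},
    {"pos": [0, 0, 0.0016], "jaw": 0}
  ]
}}

```text
t: 14.7
eef_pos: [0.576, -0.1929, 0.1497]
eef_rot: [2.94, 1.108, 0.0]
contact_force: [-0.3, -0.0, -3.2]
finger_gap: 0.261
grasp_force: 49.4
```

In the tool's units: 0.0008 m / 0.75 = 0.0011, 0.0004 m / 0.75 = 0.0005.

{"fn": "creep_tool", "kwargs": {
  "moves": [
    {"pos": [0, 0, 0.0005], "jaw": 0},
    {"pos": [0, 0, 0.0011], "jaw": 0},
    {"pos": [0, 0, 0.0011], "jaw": 0}
  ]
}}

```text
t: 15.0
eef_pos: [0.5762, -0.193, 0.1495]
eef_rot: [2.939, 1.108, 0.001]
contact_force: [-0.7, 1.2, 5.4]
finger_gap: 0.263
grasp_force: 50.2
```

Floor reached exactly 12 mm below the face. I release and retreat.

{"fn": "creep_tool", "kwargs": {
  "moves": [
    {"jaw": 0.5},
    {"jaw": 0.8},
    {"jaw": 1},
    {"jaw": 1},
    {"jaw": 1},
    {"jaw": 1}
  ]
}}

```text
t: 15.6
eef_pos: [0.5759, -0.1928, 0.1487]
eef_rot: [2.94, 1.108, -0.0]
contact_force: [-0.0, -0.6, 0.6]
finger_gap: 0.998
grasp_force: 0.0
```

{"fn": "creep_tool", "kwargs": {
  "moves": [
    {"pos": [0, 0, -0.0267], "jaw": 1},
    {"pos": [0, 0, -0.0667], "jaw": 1},
    {"pos": [0, 0, -0.1333], "jaw": 1},
    {"pos": [0, 0, -0.2], "jaw": 1},
    {"pos": [0, 0, -0.24], "jaw": 1},
    {"pos": [0, 0, -0.24], "jaw": 1},
    {"pos": [0, 0, -0.24], "jaw": 1}
  ]
}}

```text
t: 16.3
eef_pos: [0.5763, -0.1931, 0.3292]
eef_rot: [2.939, 1.107, 0.001]
contact_force: [-0.5, 0.3, -0.4]
finger_gap: 0.994
grasp_force: 0.0
```

```bash
python3 - <<'E'
from h import *
C=[]
for n,(x0,y0) in {'scene':(150,110),'top':(360,140)}.items():
    im,d=grab(n)
    C.append(cv2.resize(im[y0:y0+150,x0:x0+100],(400,600),interpolation=2))
    v,u=np.mgrid[:400,:640];W=world(n,u.ravel(),v.ravel(),d.ravel()).reshape(400,640,3)
    hsv=cv2.cvtColor(im,cv2.COLOR_BGR2HSV).astype(int)
    m=(d>0)&(abs(hsv[...,0]-10)<8)&(hsv[...,1]>170)&(hsv[...,2]>70)&(W[...,2]>.13)&(W[...,1]<-.1);p=W[m]
    if len(p): t=p[p[:,2]>np.percentile(p[:,2],90)-.005];print(n,m.sum(),t.mean(0),p[:,2].max())
cv2.imwrite('pics/end.png',np.hstack(C))
E
```

```text
scene 121 [ 0.57968652 -0.19232082  0.18831279] 0.19032591221357462
top 170 [ 0.54815754 -0.14109522  0.40500401] 0.43804624954854776
```

View pics/end.png

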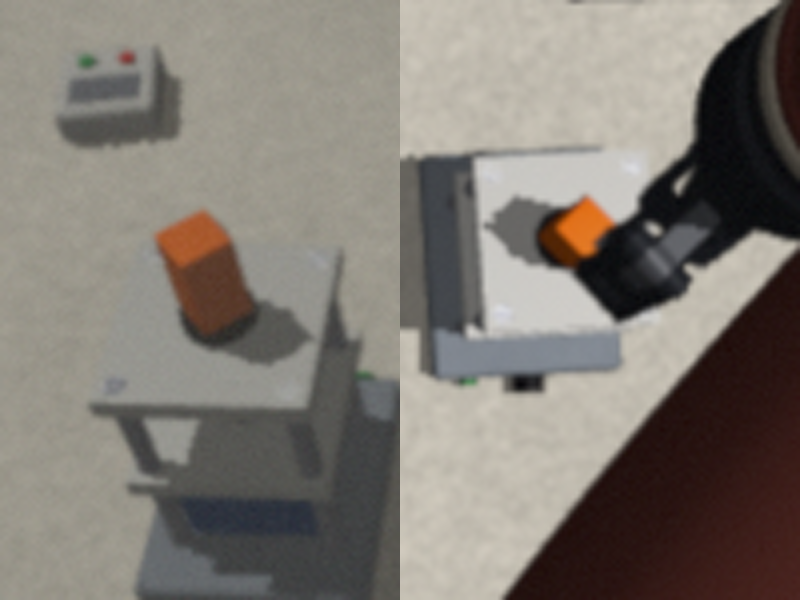

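The head stands upright on the plate axis at scene px (201,170), with the collar just above the plate. Its top is at 0.188, as expected when fully home (0.033 + 0.155), and the gripper is clear.

```bash
python3 -c "
from station import env
print(env.hand_in())"
```

```text
the job is handed in; nothing more can be done
None
```

The spindle is fully home in the drive coupling and released, the arm is clear, and the job was handed in after about 16 s; highest force reading about 8 N, no verdict returned.

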